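Hang the cover back on the kiln's terminal box

TASK

Slide the grey cover plate with the two holes upward out of the wooden rack and hang it on the two pins of the open kiln terminal box, right way up, so that both pins come through its holes and it sits flush against the box all round. Leave the blank panel in its slot and the other things on the bench where they are.

Things in the scene. Friction and masses are not known exactly. Their poses are not given: they have to be found in the camera images.
- cover: Loose grey board, 150 mm wide (y), 130 high (z), 8 thick (x), 0.2 kg. Origin: middle of its lower edge, mid-thickness; z up to the top edge. Two 15 mm through holes along x at y = +55 and -55, z = 75 mm. Front and back alike. Stands upright, holes in the upper half, in either slot of the rack. Pinch it across its thickness at the middle of the top edge; its top 38 mm stay clear above the box.
- terminal_box: Fixed grey open box, 144 mm wide, 45 deep, its face leaning back 30 degrees from upright, roughly away from the robot. Its frame is where the seated cover's frame belongs (either way round about z): x squarely out of the face and upward, y across, z up along the face. Origin 60 mm above the bench; rim at x = -4 mm, z = 2 to 92 mm. Let go, the cover hangs about 3.5 mm lower in z.
- rack: Fixed wooden rack, base 170 x 160 x 15 mm; origin at the centre of its underside, z up. Two slots 11 mm wide run along its y at x = -40 and +40 mm between wooden ribs 150 mm long and 12 mm thick; slot floor at z = 15 mm, rib tops at z = 50 mm.
- blank: Loose blank panel of the same grey board without holes, 150 mm wide, 105 mm high, 8 mm thick, in the rack's other slot; axes and origin as for the cover. Stays where it is.
- bowl: Loose terracotta bowl, rim radius 45 mm, 45 mm high; origin at the centre of its foot.
- bottle: Loose white plastic bottle with a red cap, radius 34 mm, 190 mm high; origin at the centre of its foot.
- toolpot: Loose terracotta pot, rim radius 50 mm, 85 mm high, with wooden modelling tools standing up to 190 mm; origin at the centre of its foot.
- pin0 (a point): Tip of the brass pin at y = -55 mm, z = 75 mm of the terminal box: 8 mm diameter, standing 27 mm out of the rim plane along the box's x, the last 8 mm tapered to 3 mm.
- pin1 (a point): Tip of the brass pin at y = +55 mm, z = 75 mm of the terminal box: 8 mm diameter, standing 27 mm out of the rim plane along the box's x, the last 8 mm tapered to 3 mm.
Mind the look-alikes: they are no part of the job. What is shaped like the part that bears terminal_box but blue is not meant.

How it is judged:
At the end, for the whole second after the job is handed in: The cover hangs at rest on both pins, right way up, flush on the box: within 4 mm of home along the pins, within 7 mm across and along the face, within 0.06 rad of flat and 0.09 rad of square. The blank panel is within 20 mm of its start (x of cover in the frame of terminal_box between -0.004 and 0.004 m and y of cover in the frame of terminal_box between -0.007 and 0.007 m and z of cover in the frame of terminal_box between -0.007 and 0.007 m and angle between the x axis of cover and the x axis of terminal_box, either way round below 0.06 rad and angle between the z axis of cover and the z axis of terminal_box, either way round below 0.09 rad and linear speed of cover below 0.02 m/s and distance of blank from where it was at the start of the episode below 0.02 m); the robot touches nothing.
It fails at once if the blank panel is moved more than 20 mm (distance of blank from where it was at the start of the episode above 0.02 m).
It fails at once if the bowl, bottle or tool pot is pushed more than 25 mm (distance of any of bowl, bottle, toolpot from where it was at the start of the episode above 0.025 m).
It also fails if it takes over 48 s, if anything falls off the work surface, if the arm or the gripper's body presses on something with over 40 N, if the wrist force passes 120 N, or if a joint passes its speed limit or range.

ROBOT

A 6-joint arm with a two-finger parallel gripper is mounted at the origin on the work surface. World frame = base frame: x ahead of the robot, y to its left, z up, the work surface at z = 0. Lengths are in m, angles in rad, forces in N, time in s.
With the tool pointing down it reaches from about 0.35 to 0.875 m from the base axis. Payload 4.2 kg.
Tool frame: the origin (TCP) lies at the very end of the fingers, on their centre line; the grasp point (between the pads) lies 19 mm behind it (manip.grip_point_offset is the distance from the TCP to the grasp point, in m); z points along the fingers, y is the line along which they close (so a half turn about z gives the same grasp; the last joint's range is limited). The gripper opens to 85 mm and grips with 20 to 120 N. Pads are 22 mm wide; open, the fingers measure 114 mm over their backs; the gripper's body (76 mm by 85 mm) begins 54 mm behind the grasp point. The pads swing forward as they close: fully open they stand 13 mm farther back than shut.
Start: joints at [-1.069, 0.385, 0.008, 0, -1.194, -0.259], TCP at [0.15, -0.607, 0.231] pointing down, gripper open.
Joint ranges: [-3.14, 3.14], [-1.21, 2.06], [-1.07, 1.41], [-3.16, 2.05], [-2.99, -0.16], [-3.1, 3.1]. Speed limits (rad/s): [2.79, 2.79, 3.14, 3.14, 3.14, 3.14].

INTERFACE

Orientations are given as a unit quaternion [w, x, y, z].
In Python, from rig import manip, open_jaws, gripper_close, optics, finder, monitor gives the robot as it stands. Calls block until the motion is done:
- manip.movep(position, orientation): joint-space move of the TCP to a pose.
- manip.line_to(position, rot=None, speed=0.15, guard=None): straight line of the TCP; rot=None keeps the orientation; speed is the mean speed in m/s. With guard (N) it stops when the force on the tool has changed by that much, and returns True; else False.
- manip.set_joints(angles): joint-space move.
- open_jaws() and gripper_close(): open the fingers fully, or close them until they stop; the grip force is fixed at half the most.
- manip.pause(seconds).
- manip.inverse_kinematics(position, orientation): joint angles nearest the present ones, or None.
- optics.get_image(name): name is "side" or "top" or "wrist"; returns a dict with "image" (480x640x3 uint8, red, green, blue), "camera_matrix" (3x3 intrinsics, pixels), "k1" (the pictures are not rectified: a ray, as slopes to the right and down, at radius r is drawn at 1 + k1 r^2 times it, then the intrinsics apply), "origin" and "orientation" of the camera in the world. Camera axes: x right, y down, z forward; pixel columns grow to the right and rows downward; lengths in m; the calibration is good to about 2 mm. A picture is of the moment at which its call begins. There is no depth.
A pose or a line that the arm cannot do raises manip.PlanningError and nothing moves.
- manip.close_job(): hands the job in; it is judged then, once.
Trained networks look in a picture, given as the dict that the camera call returned (one of the last four; its "shot" number tells which), for a name from the list of things; names that differ only in an ending like _2 or _b are one class to them, and where a whole thing is asked for, a point or a joint stands for the part that bears it (a point fixed in the world has none). Each returns a list of dicts, best first, with "confidence" (0 to 1); they miss things now and then, are a little off and sometimes report something else, mostly with a low value. They report only what shows in the picture. A call takes as long as a camera call. They do not tell look-alikes from the thing itself.
- finder.regions_of(picture, label): "pixels" (480x640 bool, what is visible of it) and "position" ([column, row] in pixels, amid what is visible of it).
Readings, each from a call of its own:
- monitor.read_time(): time.
- monitor.read_q(): joint angles.
- monitor.read_joint_vel(): joint speeds.
- monitor.read_joint_torque(): joint torques, N m.
- monitor.read_tcp_pos(): TCP position.
- monitor.read_tcp_rot(): TCP orientation.
- monitor.read_force(): force on the tool from outside, world axes, zero at the start.
- monitor.read_wrist_torque(): the same for the moment, N m.
- monitor.read_width(): opening from 0.0 (shut) to 1.0 (fully open).
- monitor.read_grasp_force(): force on a finger pad.
Only numpy, scipy, OpenCV 4.12 (cv2) and the standard library are available. Lean on these libraries where they do the work, as an engineer would, in place of code of your own. Each camera call takes 0.05 s, during which the arm holds its last target. There are 200 camera calls.

## Working session

There is one attempt and no reset: what is moved stays moved. The work goes in short steps, each a Python script; the robot and the scene stay as the last script left them, time stands still between calls to the robot, and variables do not carry over. Pictures are saved under pics/ and viewed, at most 10 in all, crops included, and the job is handed in when it is done.

```bash
ls; mkdir -p pics
cat > s1.py <<'E'
from rig import *
import numpy as np,cv2,pickle
P={}
for n in ("side","top"):
    p=optics.get_image(n);P[n]=p
    cv2.imwrite(f"pics/{n}0.png",p["image"][:,:,::-1])
    print(n,p["camera_matrix"],p["k1"],p["origin"],p["orientation"])
    for l in ("cover","terminal_box","rack","blank","pin0","pin1","bowl","bottle","toolpot"):
        r=finder.regions_of(p,l); p["r_"+l]=r
        print(l,[(round(d["confidence"],2),np.round(d["position"]).tolist(),int(d["pixels"].sum())) for d in r])
pickle.dump(P,open("p0.pkl","wb"))
cv2.imwrite("pics/both0.png",np.vstack([cv2.resize(P[n]["image"],(400,300)) for n in P])[:,:,::-1])
print(monitor.read_time())
E
python3 s1.py
```

```text
pics
side [[480.72971165   0.         315.94262171]
 [  0.         480.72971165 236.96315083]
 [  0.           0.           1.        ]] -0.012538506364568668 [0.38433329 0.93269448 0.91115775] [ 0.0357556  -0.06211951  0.9018307  -0.42610339]
cover [(0.96, [263.0, 311.0], 1287)]
terminal_box [(0.96, [309.0, 199.0], 862), (0.92, [285.0, 154.0], 624)]
rack []
blank [(0.57, [297.0, 326.0], 861), (0.23, [285.0, 409.0], 2826)]
pin0 [(0.7, [385.0, 195.0], 908), (0.69, [249.0, 266.0], 731), (0.65, [282.0, 153.0], 607), (0.57, [308.0, 198.0], 943)]
pin1 [(0.7, [385.0, 195.0], 908), (0.69, [249.0, 266.0], 731), (0.65, [282.0, 153.0], 607), (0.57, [308.0, 198.0], 943)]
bowl [(0.77, [250.0, 266.0], 713)]
bottle [(0.78, [337.0, 166.0], 920), (0.44, [307.0, 198.0], 923)]
toolpot [(0.73, [285.0, 410.0], 2664)]
top [[467.40333372   0.         317.26921335]
 [  0.         467.40333372 236.61620235]
 [  0.           0.           1.        ]] -0.11365371760842874 [ 0.42666654 -0.02544663  1.2716687 ] [-0.03496988  0.70964876 -0.70307446  0.02936089]
cover [(0.65, [227.0, 204.0], 482)]
terminal_box [(0.87, [402.0, 219.0], 1717), (0.87, [502.0, 174.0], 1524), (0.62, [416.0, 306.0], 1987), (0.29, [235.0, 224.0], 2991)]
rack [(0.59, [235.0, 224.0], 2936)]
blank [(0.68, [219.0, 238.0], 255)]
pin0 [(0.75, [403.0, 219.0], 1551), (0.69, [418.0, 308.0], 1959), (0.56, [498.0, 174.0], 1532)]
pin1 [(0.75, [403.0, 219.0], 1551), (0.69, [418.0, 308.0], 1959), (0.56, [498.0, 174.0], 1532)]
bowl [(0.72, [308.0, 176.0], 841)]
bottle [(0.95, [480.0, 241.0], 920)]
toolpot [(0.65, [140.0, 240.0], 1328)]
1.0
```

View pics/top0.png

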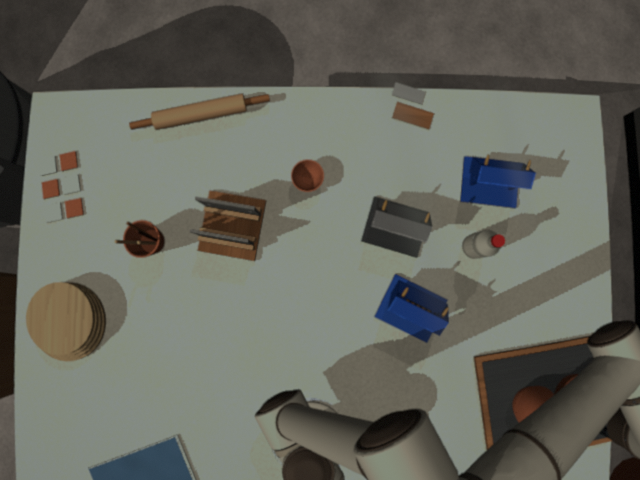

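View pics/side0.png

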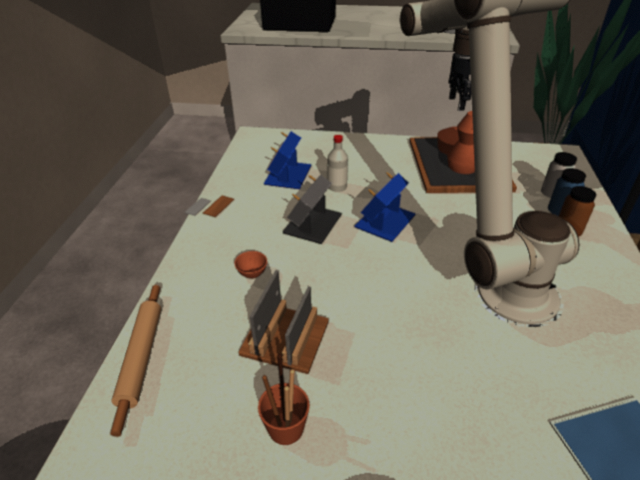

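The top view shows three boxes that could be meant: blue at (497,180), blue at (413,308) and grey at (400,222). The grey one fits, since blue is excluded. Its pins point up-image (+x, away from the robot), with tips near (385,203) and (430,216). The rack is at (232,225): the cover is in its far slot (227,204) and the blank in the near slot (222,237). I'll enlarge the box and rack to confirm.

```bash
cat > h.py <<'E'
from rig import *
import numpy as np,cv2
from scipy.spatial.transform import Rotation as R
def Rq(q): return R.from_quat(np.asarray(q)[[1,2,3,0]])
def toq(r): return r.as_quat()[[3,0,1,2]]
def proj(p,X):
    c=Rq(p["orientation"]).inv().apply(np.atleast_2d(X)-p["origin"]); s=c[:,:2]/c[:,2:]
    s=s*(1+p["k1"]*(s**2).sum(1,keepdims=True)); K=p["camera_matrix"]
    return s@K[:2,:2].T+K[:2,2]
def ray(p,uv):
    K=p["camera_matrix"]; d=(np.asarray(uv,float)-K[:2,2])/K[0,0]; s=d.copy()
    for _ in range(10): s=d/(1+p["k1"]*(s@s))
    return Rq(p["orientation"]).apply([s[0],s[1],1.])
def at_z(p,uv,z):
    d=ray(p,uv); return p["origin"]+d*(z-p["origin"][2])/d[2]
E
cat > s2.py <<'E'
from h import *
import pickle
P=pickle.load(open("p0.pkl","rb"));t=P["top"];s=P["side"]
print("time",monitor.read_time())
for n,uv,z in [("pinL",(385,203),.14),("pinR",(430,216),.14),("boxc",(400,222),.1),("cov l",(196,199),.145),("cov r",(259,213),.145),("bl l",(193,232),.12),("bl r",(255,242),.12)]:
    print(n,at_z(t,uv,z).round(3))
w=optics.get_image("wrist")
T=Rq(monitor.read_tcp_rot());print("wrist cam in tool",T.inv().apply(w["origin"]-monitor.read_tcp_pos()).round(4),(T.inv()*Rq(w["orientation"])).as_matrix().round(3),w["camera_matrix"][0,0],w["k1"])
a=cv2.resize(t["image"][180:270,340:450],(440,360),interpolation=3);b=cv2.resize(s["image"][160:250,270:350],(320,360),interpolation=3)
cv2.imwrite("pics/crop1.png",np.hstack([a,b])[:,:,::-1])
E
python3 s2.py
```

```text
time 1.0
pinL [ 0.614 -0.181  0.14 ]
pinR [ 0.583 -0.292  0.14 ]
boxc [ 0.573 -0.225  0.1  ]
cov l [0.62  0.284 0.145]
cov r [0.586 0.127 0.145]
bl l [0.541 0.295 0.12 ]
bl r [0.517 0.138 0.12 ]
wrist cam in tool [ 0.0804  0.0006 -0.1424] [[ 0.001 -0.948 -0.317]
 [ 1.     0.001  0.001]
 [-0.    -0.317  0.948]] 389.4941967338175 -0.07227000891175829
```

View pics/crop1.png

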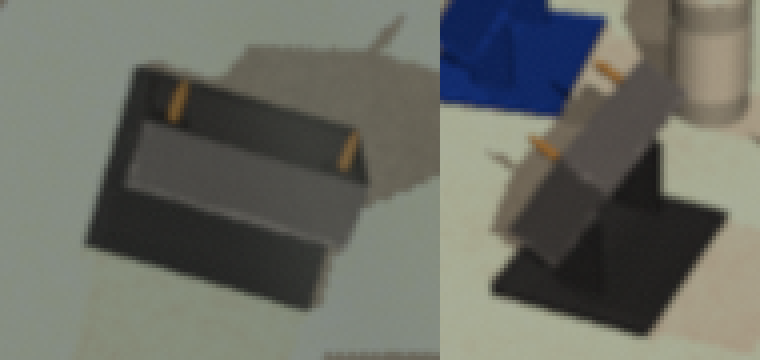

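The crop confirms it: a grey open box with brass pin tips at top (385.7,200.7) and (428.5,212.5). The box yaw is about -15°. Next I'll take close wrist views of the box and then the rack.

```bash
cat > s3.py <<'E'
from h import *
import pickle
def down(xy): # tool z down, tool x along heading
    h=np.arctan2(xy[1],xy[0]); return toq(R.from_euler("z",h)*R.from_euler("x",np.pi))
W={}
def shot(n):
    w=optics.get_image("wrist"); W[n]=w; cv2.imwrite(f"pics/{n}.png",w["image"][:,:,::-1])
q=down((np.cos(-.27),np.sin(-.27)))
manip.movep([.57,-.23,.30],q); shot("box_a")
manip.line_to([.59,-.17,.28],speed=.2); shot("box_b")
yc=down((.21,.977))  # tool x along +y of the cover
for s in (1,-1):
    qq=down((s*.21,s*.977)); print(s,manip.inverse_kinematics([.60,.2,.25],qq))
    zb=R.from_euler("z",-.27)*R.from_euler("y",-np.pi/6); xb,yb_,zb_=zb.as_matrix().T
    Rt=R.from_matrix(np.c_[s*yb_,s*xb,-zb_]); print(s,manip.inverse_kinematics(np.array([.57,-.23,.06])+.105*zb_+.08*xb,toq(Rt)))
pickle.dump(W,open("w.pkl","wb"));print(monitor.read_time(),monitor.read_q())
E
python3 s3.py
```

```text
1 [ 0.57718521  0.38610889  0.05728269  0.         -1.24197013  2.35268509]
1 [-0.09511134  0.22391286 -0.56025786  0.31677622 -0.28305151  2.68479684]
-1 [ 0.57718521  0.38610889  0.05728269  0.         -1.24197013 -0.78890756]
-1 [-0.09511134  0.22391286 -0.56025786  0.31677622 -0.28305151 -0.45679581]
3.675 [-1.77932590e-02  3.37857987e-01  5.99547939e-02  4.52691755e-04
 -1.29272724e+00  1.31820127e+00]
```

View pics/box_a.png

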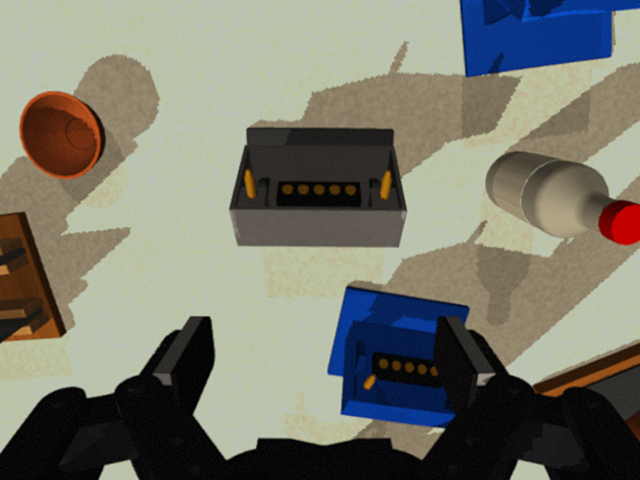

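View pics/box_b.png

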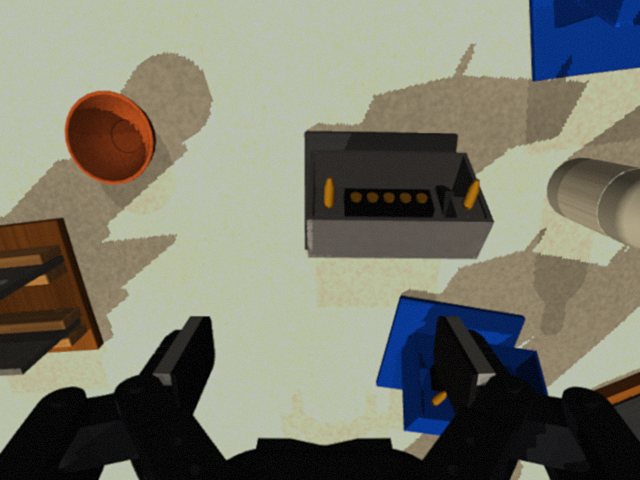

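Wrist views: the grey box has pins near (249,172)/(386,172) in a and (328,180)/(474,182) in b. Its upper rim edge is at row ~208 and its lower rim corners are at (247,145)/(393,145). I'll fit the box pose from these and then image the rack.

```bash
cat > s4.py <<'E'
from h import *
import pickle
from scipy.optimize import least_squares
W=pickle.load(open("w.pkl","rb"));P=pickle.load(open("p0.pkl","rb"));W["top"]=P["top"]
def blobs(im,roi):
    x0,y0,x1,y1=roi; h=cv2.cvtColor(im[y0:y1,x0:x1],cv2.COLOR_RGB2HSV)
    m=((h[...,0]>10)&(h[...,0]<25)&(h[...,1]>150)&(h[...,2]>110)).astype(np.uint8)
    n,l,st,c=cv2.connectedComponentsWithStats(m)
    out=[]
    for i in range(1,n):
        if st[i,4]>40:
            ys,xs=np.nonzero(l==i); k=ys<=ys.min()+1
            out.append((xs[k].mean()+x0,ys.min()+y0,xs[ys>=ys.max()-1].mean()+x0,ys.max()+y0,st[i,4]))
    return out
for n,roi in (("box_a",(235,160,400,205)),("box_b",(315,165,485,215))): 
    W[n]["bl"]=blobs(W[n]["image"],roi); print(n,np.round(W[n]["bl"],1).tolist())
tip=[[.023,.055,.075],[.023,-.055,.075]]
rim=[[-.004,.072,.092],[-.004,-.072,.092],[-.004,.072,.002],[-.004,-.072,.002]]
obs=[("box_a",tip+rim,[(249,170),(387,170),(230,208),(406,209),(247,145),(393,145)]),
("box_b",tip+rim,[(328,178),(476,180),(306,221),(492,222),(315,152),(466,153)]),("top",tip,[(385.7,200.7),(428.5,212.5)])]
def box(p): return R.from_euler("z",p[2])*R.from_euler("y",-np.pi/6),np.array([p[0],p[1],.06])
def res(p,ks=(0,1,2)):
    Rb,o=box(p); return np.concatenate([(proj(W[obs[k][0]],Rb.apply(obs[k][1])+o)-obs[k][2]).ravel() for k in ks])
for ks in ((0,),(1,),(0,1),(0,1,2)):
    r=least_squares(lambda p:res(p,ks),[.59,-.23,-.27],loss="soft_l1",f_scale=2); print(ks,r.x.round(4),res(r.x,ks).reshape(-1,2).round(1).tolist())
np.save("box.npy",r.x)
def down(a): return toq(R.from_euler("z",a)*R.from_euler("x",np.pi))
a=np.arctan2(-.977,-.21)
manip.line_to([.5,.0,.32],rot=None,speed=.25)
manip.movep([.615,.255,.30],down(a))
w=optics.get_image("wrist"); cv2.imwrite("pics/rack.png",w["image"][:,:,::-1])
for l in("cover","blank"): print(l,[(d["confidence"],d["position"],d["pixels"].sum()) for d in finder.regions_of(w,l)])
pickle.dump(w,open("rack.pkl","wb"));print(monitor.read_time())
E
python3 s4.py
```

```text
box_a [[247.5, 170.0, 250.7, 197.0, 166.0], [387.4, 171.0, 383.8, 198.0, 193.0]]
box_b [[329.0, 179.0, 328.4, 207.0, 207.0], [476.2, 181.0, 469.4, 208.0, 216.0]]
(0,) [ 0.6266 -0.2407 -0.2729] [[-1.1, -0.7], [1.4, -0.4], [-1.2, 1.3], [1.6, 0.8], [-2.5, -0.4], [1.1, 0.0]]
(1,) [ 0.6258 -0.2396 -0.2751] [[0.7, 0.7], [0.5, 0.4], [-0.2, -0.1], [1.5, 0.4], [-5.8, -1.2], [-0.6, -0.3]]
(0, 1) [ 0.6262 -0.2401 -0.2743] [[-1.7, -0.1], [0.8, 0.4], [-1.8, 1.8], [0.9, 1.5], [-3.0, 0.1], [0.6, 0.7], [1.2, 0.1], [1.0, -0.2], [0.3, -0.6], [2.1, -0.3], [-5.4, -1.7], [-0.2, -0.8]]
(0, 1, 2) [ 0.6261 -0.2401 -0.2742] [[-1.6, -0.0], [0.8, 0.5], [-1.7, 1.9], [1.0, 1.6], [-2.9, 0.2], [0.7, 0.8], [1.2, 0.2], [1.1, -0.2], [0.4, -0.6], [2.1, -0.2], [-5.4, -1.6], [-0.2, -0.8], [-0.4, -1.4], [-0.4, -0.8]]
cover [(0.47, [418.1, 341.9], np.int64(4392))]
blank [(0.75, [408.1, 158.6], np.int64(4476))]
6.3583
```

View pics/rack.png

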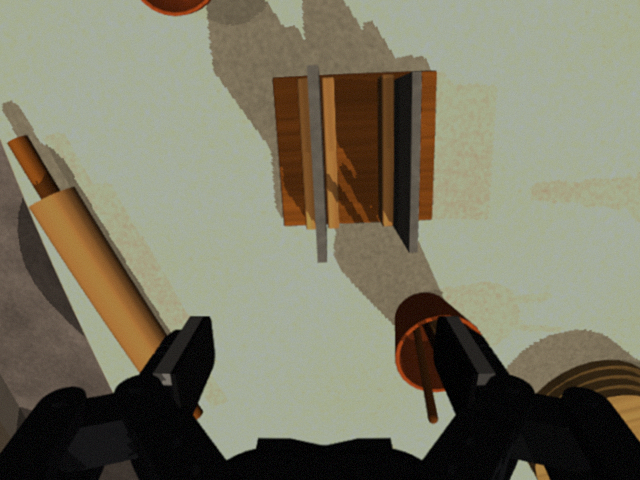

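The box fit agrees to about 1 mm across views. In the rack view, the left plate is the cover, the longer and higher one in the far slot. Its top edge runs from (313,67) to (322,262), and the blank is on the right. I'll grasp and lift it now.

```bash
cat > s5.py <<'E'
from h import *
import pickle
w=pickle.load(open("rack.pkl","rb"));P=pickle.load(open("p0.pkl","rb"))
A=at_z(w,(313,67.5),.145);B=at_z(w,(322,262),.145); print(A,B,np.linalg.norm(A-B))
t=P["top"];print("bottle",at_z(t,(475,243),.0),"top edge topcam",at_z(t,(196,199),.145),at_z(t,(259,213),.145))
c=(A+B)/2; a=np.arctan2(*(A-B)[:2][::-1]); print(c,a)
q=toq(R.from_euler("z",a)*R.from_euler("x",np.pi))
manip.movep([c[0],c[1],.21],q); w2=optics.get_image("wrist"); cv2.imwrite("pics/pre.png",w2["image"][:,:,::-1])
print(manip.line_to([c[0],c[1],.114],speed=.08,guard=12),monitor.read_tcp_pos())
gripper_close(); print("width",monitor.read_width(),monitor.read_grasp_force(),monitor.read_force(),monitor.read_tcp_pos())
p=monitor.read_tcp_pos()
print(manip.line_to(p+[0,0,.12],speed=.08,guard=25)); print(monitor.read_width(),monitor.read_force(),monitor.read_time())
s=optics.get_image("side");w3=optics.get_image("wrist")
cv2.imwrite("pics/lift.png",np.hstack([cv2.resize(s["image"][150:390,150:400],(400,384)),cv2.resize(w3["image"],(400,300))[:, :] if 0 else cv2.copyMakeBorder(cv2.resize(w3["image"],(400,300)),0,84,0,0,0)])[:,:,::-1])
cv2.imwrite("pics/w3.png",w3["image"][:,:,::-1])
E
python3 s5.py
```

```text
[0.59998548 0.14328189 0.145     ] [0.62490342 0.28898825 0.145     ] 0.14782166930698346
bottle [ 0.52889344 -0.45003507  0.        ] top edge topcam [0.61985537 0.28376328 0.145     ] [0.58601347 0.12668117 0.145     ]
[0.61244445 0.21613507 0.145     ] -1.7401726029173958
False [0.61285189 0.21635573 0.11472923]
width 0.08370960523219104 60.31057834625244 [0.00581834 0.29495931 0.86203319] [0.6126026  0.21628949 0.11414064]
False
0.0841789709789249 [ 0.27213454  0.43439174 -2.86378969] 10.575
```

View pics/lift.png

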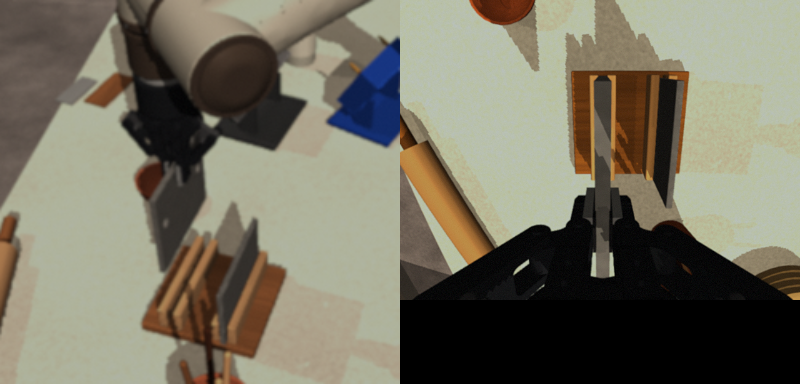

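The cover is held upright with the holes in the upper half, and the blank is still in its slot. Next I'll check the cover's offset in the hand by overlaying the predicted corners on the wrist picture.

```bash
cat > s6.py <<'E'
from h import *
import pickle
w=optics.get_image("wrist");T=Rq(monitor.read_tcp_rot());p=monitor.read_tcp_pos()
im=w["image"][:,:,::-1].copy()
for x in (.075,):
  for y in(-.004,.004):
    for z in (-.031,.099):
        u=proj(w,T.apply([x,y,z])+p)[0]; print(x,y,z,u.round(1)); cv2.circle(im,tuple(int(v*8) for v in u),16,(0,0,255),-1,cv2.LINE_AA,3)
print("px per mm",(proj(w,T.apply([.075,0,-.031])+p)-proj(w,T.apply([.065,0,-.031])+p))/10, T.as_matrix().round(4).tolist())
g=cv2.cvtColor(w["image"],cv2.COLOR_RGB2GRAY)
print([int(v) for v in g[100:300:4,326]])
cv2.imwrite("pics/hand.png",cv2.resize(im[90:330,230:430],(500,600),interpolation=2))
E
python3 s6.py
```

```text
0.075 -0.004 -0.031 [311.8 133.4]
0.075 -0.004 0.099 [318.3 122.5]
0.075 0.004 -0.031 [340.7 133.4]
0.075 0.004 0.099 [331.7 122.5]
px per mm [[ 0.01041651 -3.61399858]] [[-0.1686, -0.9857, -0.0008], [-0.9857, 0.1686, -0.0004], [0.0005, 0.0007, -1.0]]
[123, 119, 124, 109, 58, 45, 30, 29, 65, 64, 65, 58, 60, 58, 59, 63, 60, 60, 64, 57, 60, 61, 62, 62, 67, 63, 78, 107, 103, 101, 102, 102, 104, 103, 101, 104, 106, 108, 82, 59, 64, 58, 60, 60, 62, 62, 64, 64, 63, 61]
```

View pics/hand.png

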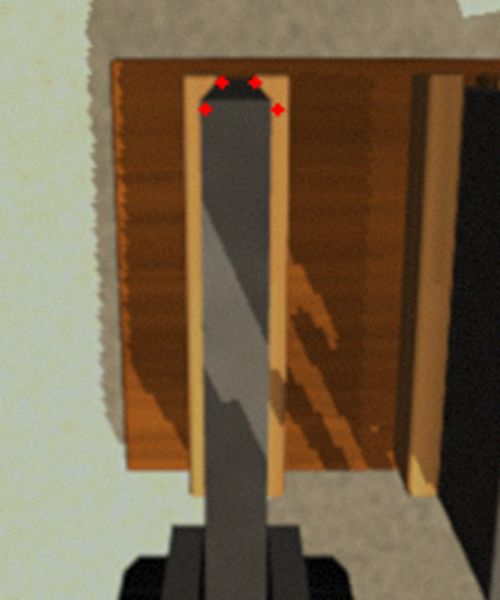

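The cover sits about 0.8 mm along tool +x in the hand, and the height is as planned. I'll carry it to a pose in front of the pins and check there.

```bash
cat > s7.py <<'E'
from h import *
import pickle
b=np.load("box.npy"); Rb=R.from_euler("z",b[2])*R.from_euler("y",-np.pi/6); o=np.array([b[0],b[1],.06])
xb,yb,zb=Rb.as_matrix().T; q=toq(R.from_matrix(np.c_[-yb,-xb,-zb]))
def tcp(dx,dy=0,dz=0): return o+xb*dx+yb*(dy+.0008)+zb*(.099+dz)
if __name__=="__main__":
    manip.movep(tcp(.10)+[0,0,.09],q); print("w",monitor.read_width())
    manip.line_to(tcp(.055),speed=.1); print(monitor.read_tcp_pos()-tcp(.055),monitor.read_force(),monitor.read_time())
    w=optics.get_image("wrist"); s=optics.get_image("side"); t=optics.get_image("top")
    im=w["image"][:,:,::-1].copy()
    M={"pin0tip":o+Rb.apply([.023,-.055,.075]),"pin1tip":o+Rb.apply([.023,.055,.075]),"covtop-":o+Rb.apply([.055-.004,-.075,.130]),"covtop+":o+Rb.apply([.055-.004,.075,.130]),"rim":o+Rb.apply([-.004,-.072,.092])}
    for im_,pp in ((im,w),):
        for k,X in M.items():
            u=proj(pp,X)[0]; print(k,u.round(1)); cv2.circle(im_,tuple(int(v*8) for v in u),12,(0,0,255),-1,cv2.LINE_AA,3)
    ss=s["image"][:,:,::-1].copy()
    for X in M.values(): cv2.circle(ss,tuple(int(v*8) for v in proj(s,X)[0]),6,(0,0,255),-1,cv2.LINE_AA,3)
    cv2.imwrite("pics/prewrist.png",im)
    cv2.imwrite("pics/pre2.png",np.hstack([cv2.resize(im[60:300,220:460],(480,480)),cv2.resize(ss[130:250,260:340],(320,480))]))
E
python3 s7.py
```

```text
w 0.0792205458154675
[ 7.07140195e-04 -1.97853464e-05  8.85953159e-04] [-0.73979886  1.10993086 -1.78776679] 13.775
pin0tip [402.2 172.6]
pin1tip [387.9 385.2]
covtop- [343.3 129.2]
covtop+ [336.6 510.9]
rim [484.4 134.9]
```

View pics/pre2.png

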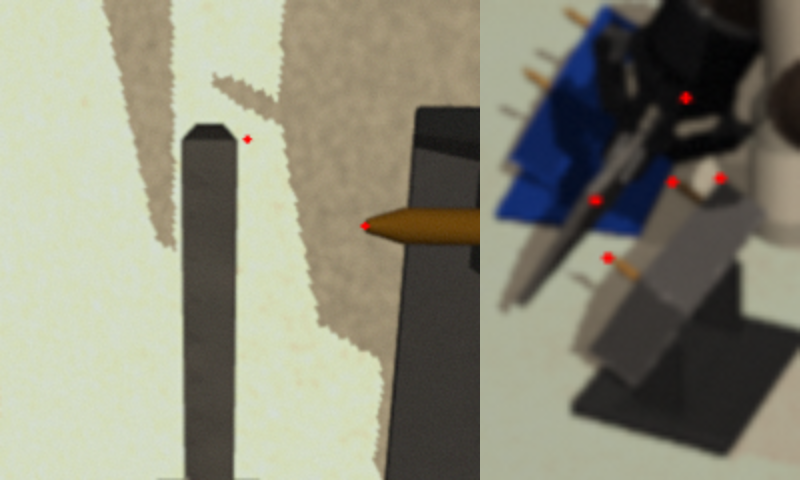

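The predicted pin tip (402,173) lies exactly on the real one, and the cover's end corner row (129) matches too. I'll insert with a force guard.

```bash
cat > s8.py <<'E'
from s7 import *
g=manip.line_to(tcp(-.004),speed=.03,guard=12)
e=Rb.inv().apply(monitor.read_tcp_pos()-tcp(0)); print(g,"offset in box",e.round(4),"F box",Rb.inv().apply(monitor.read_force()).round(1),monitor.read_width(),monitor.read_time())
w=optics.get_image("wrist"); s=optics.get_image("side")
cv2.imwrite("pics/ins.png",np.hstack([cv2.resize(w["image"][60:300,220:460],(480,480)),cv2.resize(s["image"][130:250,260:340],(320,480))])[:,:,::-1])
E
python3 s8.py
```

```text
Traceback (most recent call last):
  File "s8.py", line 2, in <module>
    g=manip.line_to(tcp(-.004),speed=.03,guard=12)
rig.PlanningError: the arm cannot follow that straight line within its joint ranges
```

```bash
cat > s9.py <<'E'
from s7 import *
print(monitor.read_q().round(3))
for d in (.055,.04,.02,.01,0,-.004):
    k=manip.inverse_kinematics(tcp(d),q); print(d,None if k is None else np.round(k,3))
Rt=R.from_matrix(np.c_[-yb,-xb,-zb])
for s in(1,-1):
  for tilt in (0,-.04,-.02,.02,.04):
    r=Rt*R.from_euler("z",np.pi*(s<0))*R.from_euler("x",tilt); k=manip.inverse_kinematics(tcp(0),toq(r)); print(s,tilt,None if k is None else np.round(k,3))
E
python3 s9.py
```

```text
[-0.099  0.303 -0.509  0.352 -0.255 -0.494]
0.055 [-0.099  0.303 -0.51   0.352 -0.255 -0.494]
0.04 [-0.104  0.292 -0.573  0.426 -0.207 -0.566]
0.02 None
0.01 None
0 None
-0.004 None
1 0 None
1 -0.04 [-0.099  0.273 -0.654  0.457 -0.184 -0.605]
1 -0.02 None
1 0.02 None
1 0.04 None
-1 0 None
-1 -0.04 None
-1 -0.02 None
-1 0.02 None
-1 0.04 [-0.099  0.273 -0.654  0.457 -0.184  2.536]
```

Joint 5 reaches its limit (-0.16) because the wrist is nearly straight. The square tolerance and the hole clearance leave room for a small lean, so I'll search for the smallest lean about the hole centre that makes the whole line feasible.

```bash
cat > lean.py <<'E'
from s7 import *
C=np.array([0,0,.075])   # hole-line centre in box frame
def pose(dx,al,ti,dy=0,dz=0):  # al: about xb (in the plate plane), ti: about yb
    D=R.from_euler("xy",[al,ti]); M=Rb*D
    p=o+Rb.apply(C+[dx,dy,dz]+D.apply(np.array([0,.0008,.099])-C))
    X,Y,Z=M.as_matrix().T; return p,toq(R.from_matrix(np.c_[-Y,-X,-Z]))
if __name__=="__main__":
    for ti in (0,.01,-.01,.02,-.02,.03,-.03):
        for al in (0,.02,-.02,.03,-.03,.04,-.04,.05,-.05):
            ks=[manip.inverse_kinematics(*pose(d,al,ti)) for d in (.055,.04,.03,.02,.01,0,-.004)]
            if all(k is not None for k in ks): print(ti,al,np.round([k[4] for k in ks],3),ks[-1][[3,5]].round(2))
E
python3 lean.py
```

```text
0 0.05 [-0.323 -0.288 -0.263 -0.238 -0.21  -0.18  -0.167] [ 0.22 -0.37]
0.01 0.04 [-0.33  -0.294 -0.269 -0.243 -0.215 -0.183 -0.169] [ 0.28 -0.42]
0.01 0.05 [-0.342 -0.308 -0.285 -0.26  -0.234 -0.206 -0.195] [ 0.19 -0.33]
0.02 0.03 [-0.338 -0.302 -0.277 -0.25  -0.221 -0.189 -0.174] [ 0.32 -0.47]
0.02 0.04 [-0.35  -0.315 -0.291 -0.266 -0.239 -0.211 -0.198] [ 0.23 -0.38]
0.02 0.05 [-0.361 -0.328 -0.305 -0.281 -0.257 -0.231 -0.22 ] [ 0.16 -0.31]
0.03 0.02 [-0.348 -0.311 -0.286 -0.259 -0.229 -0.197 -0.182] [ 0.36 -0.51]
0.03 0.03 [-0.358 -0.323 -0.299 -0.273 -0.246 -0.217 -0.204] [ 0.27 -0.43]
0.03 0.04 [-0.369 -0.335 -0.312 -0.288 -0.262 -0.236 -0.224] [ 0.2  -0.35]
0.03 0.05 [-0.38  -0.347 -0.325 -0.302 -0.278 -0.253 -0.243] [ 0.14 -0.29]
```

```bash
cat > s10.py <<'E'
from lean import *
al,ti=.02,.03
p,qq=pose(.055,al,ti); manip.line_to(p,qq,speed=.04)
for d in (.012,-.002):
    p,_=pose(d,al,ti); g=manip.line_to(p,None,speed=.03,guard=12)
    print(d,g,"err box",Rb.inv().apply(monitor.read_tcp_pos()-p).round(4),"F box",Rb.inv().apply(monitor.read_force()).round(1),monitor.read_width(),monitor.read_time())
    if g: break
w=optics.get_image("wrist"); s=optics.get_image("side")
cv2.imwrite("pics/ins.png",np.hstack([cv2.resize(w["image"][60:300,220:460],(480,480)),cv2.resize(s["image"][130:250,260:340],(320,480))])[:,:,::-1])
E
python3 s10.py
```

```text
0.012 False err box [0.0003 0.     0.    ] F box [-0.9 -0.4 -2.3] 0.08710195884219119 15.8083
-0.002 False err box [0.0027 0.0005 0.0006] F box [ 4.6 -0.9 -3. ] 0.07582399916330977 16.425
```

View pics/ins.png

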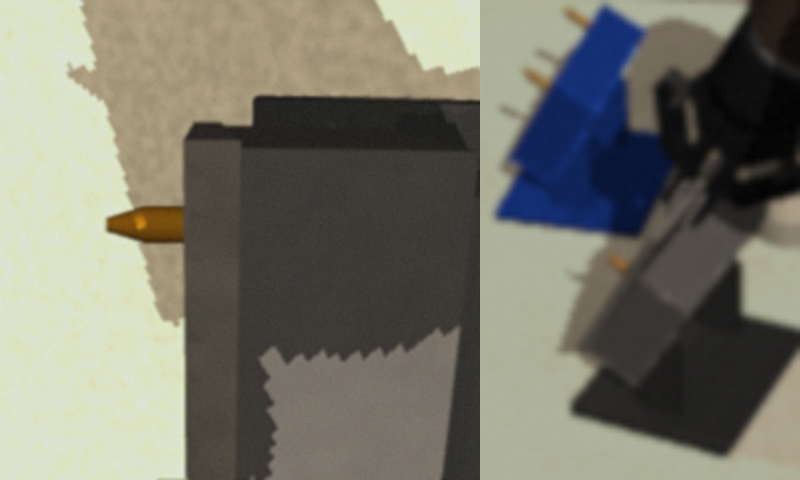

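The wrist view shows pin0 through the cover, and the side view shows a pin through the other hole (620,264). The plate lies against the rim. I'll release, retreat along the fingers and check numerically with the box_a view.

```bash
cat > s11.py <<'E'
from lean import *
from scipy.optimize import least_squares
open_jaws(); manip.pause(.3); print("w",monitor.read_width(),monitor.read_force().round(1))
T=Rq(monitor.read_tcp_rot()).as_matrix(); manip.line_to(monitor.read_tcp_pos()-T[:,2]*.09,speed=.08)
d=toq(R.from_euler("z",-.27)*R.from_euler("x",np.pi))
manip.movep([.57,-.23,.30],d); w=optics.get_image("wrist"); cv2.imwrite("pics/fin.png",w["image"][:,:,::-1]); pickle.dump(w,open("fin.pkl","wb"))
r=finder.regions_of(w,"cover"); print([(x["confidence"],x["position"],x["pixels"].sum()) for x in r],monitor.read_time())
if r:
    ct=max(cv2.findContours(r[0]["pixels"].astype(np.uint8),0,2)[0],key=len)
    print("quad",cv2.minAreaRect(ct), cv2.approxPolyDP(ct,6,True)[:,0].tolist())
for dx,dz in ((0,-.0035),(.004,-.0035),(0,0)):
    f=[[dx+.004,.075*a,c+dz] for a,c in((1,0),(-1,0),(-1,.13),(1,.13))]; print(dx,dz,"front corners",proj(w,o+Rb.apply(f)).round(1).tolist())
print("tips",proj(w,o+Rb.apply([[.023,.055,.075],[.023,-.055,.075]])).round(1).tolist())
h=cv2.cvtColor(w["image"],cv2.COLOR_RGB2HSV); m=((h[...,0]>10)&(h[...,0]<25)&(h[...,1]>150)&(h[...,2]>90)).astype(np.uint8)[150:215,225:415]
n,l,st,c=cv2.connectedComponentsWithStats(m); print([(st[i].tolist()) for i in range(1,n) if st[i,4]>15])
E
python3 s11.py
```

```text
w 1.0018929329744917 [-0.4  0.  -0.6]
[(0.81, [316.0, 196.5], np.int64(19188)), (0.57, [25.6, 288.5], np.int64(5488))] 20.5
quad ((317.5, 187.99996948242188), (202.99996948242188, 107.99998474121094), -0.0) [[241, 136], [219, 241], [418, 241], [397, 136]]
0 -0.0035 front corners [[241.2, 134.6], [398.0, 135.3], [420.4, 235.5], [215.2, 234.5]]
0.004 -0.0035 front corners [[240.6, 131.0], [398.6, 131.7], [421.5, 231.8], [214.1, 230.8]]
0 0 front corners [[240.7, 136.7], [398.5, 137.4], [421.2, 239.1], [214.3, 238.1]]
tips [[248.2, 169.8], [388.8, 170.4]]
[[20, 20, 9, 18, 124], [158, 21, 9, 15, 104]]
```

The mask corners match the seated cover: predicted bottom edge row 135 against 136, top edge with its thickness about 242 against 241, and pins in place. One sharper edge check for flushness on the same picture.

```bash
cat > s12.py <<'E'
from lean import *
w=pickle.load(open("fin.pkl","rb")); g=cv2.cvtColor(w["image"],cv2.COLOR_RGB2GRAY).astype(float)
for c in (270,285,340,365):
    col=g[:,c-4:c+5].mean(1); print(c,"bottom",[int(v) for v in col[127:145]],"top(222..)",[int(v) for v in col[222:252]])
for dx0,dx1 in((0,0),(.0,.004),(.004,0)):
    f=[[dx1-.004,0,.1265],[dx1+.004,0,.1265],[dx0+.004,0,-.0035]]; print("x at bottom,top",dx0,dx1,"rows topback,topfront,bottomfront",proj(w,o+Rb.apply(f))[:,1].round(1))
E
python3 s12.py
```

```text
270 bottom [63, 39, 44, 48, 49, 49, 48, 49, 47, 47, 48, 49, 50, 52, 50, 48, 49, 50] top(222..) [48, 47, 47, 46, 46, 48, 49, 49, 48, 49, 47, 58, 82, 105, 108, 107, 104, 105, 104, 98, 88, 84, 86, 103, 149, 186, 192, 190, 191, 189]
285 bottom [72, 40, 41, 47, 49, 48, 48, 48, 48, 48, 49, 48, 48, 49, 51, 50, 49, 48] top(222..) [49, 50, 49, 49, 50, 49, 48, 49, 49, 50, 48, 55, 81, 107, 109, 109, 107, 108, 107, 101, 90, 85, 83, 99, 147, 186, 190, 188, 188, 188]
340 bottom [95, 43, 26, 29, 30, 30, 30, 36, 44, 48, 48, 49, 49, 48, 47, 48, 49, 48] top(222..) [48, 50, 49, 50, 49, 51, 50, 50, 49, 47, 48, 48, 63, 88, 103, 105, 103, 104, 104, 101, 93, 86, 85, 89, 119, 164, 183, 185, 185, 186]
365 bottom [106, 60, 29, 26, 27, 30, 28, 33, 43, 50, 49, 50, 49, 49, 50, 48, 48, 49] top(222..) [49, 50, 51, 51, 50, 50, 49, 50, 48, 48, 49, 48, 57, 80, 100, 104, 102, 102, 104, 105, 98, 89, 85, 87, 111, 155, 187, 190, 189, 188]
x at bottom,top 0 0 rows topback,topfront,bottomfront [242.3 235.  134.6]
x at bottom,top 0.0 0.004 rows topback,topfront,bottomfront [238.7 231.2 134.6]
x at bottom,top 0.004 0 rows topback,topfront,bottomfront [242.3 235.  131. ]
```

Measured edge rows are about 234.5, 242 and 134.5, against 235.0, 242.3 and 134.6 predicted for a flush, hanging cover. It is seated, so I'm handing in.

```bash
python3 -c "
from rig import *
print(manip.close_job(),monitor.read_time())"
```

```text
the job is handed in; nothing more can be done
the job is handed in; nothing more can be done
```

The cover hangs on both pins of the grey box, right way up, flush to about 0.5 mm by the last wrist picture; the job was handed in at about 20.5 s, and no verdict came back.

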